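# Find and seat the rocking tin lid in the camp kitchen

## Robot

A 6-joint arm with a two-finger parallel gripper is mounted at the origin on the work surface. World frame = base frame: x ahead of the robot, y to its left, z up, the work surface at z = 0. Lengths are in m, angles in rad, forces in N, time in s.
With the tool pointing down it reaches from about 0.375 to 0.975 m from the base axis. Payload 3.8 kg.
Tool frame: the origin (TCP) lies midway between the tips of the shut fingers; the grasp point (between the pads) lies 19 mm behind it; z points along the fingers, y is the line along which they close (so a half turn about z gives the same grasp; the last joint's range is limited). The gripper opens to 85 mm and grips with 20 to 120 N. Pads are 22 mm wide; open, the fingers measure 114 mm over their backs; the gripper's body (76 mm by 85 mm) begins 54 mm behind the grasp point. The pads swing forward as they close: fully open they stand 13 mm farther back than shut.
Start: joints at [-1.178, 0.264, 1.604, -0, 1.274, -0.037], TCP at [0.281, -0.614, 0.231] pointing down, gripper open.
Joint ranges: [-2.63, 2.63], [-0.94, 2.18], [0.31, 2.57], [-1.31, 4.45], [0, 2.66], [-2.55, 2.55]. Speed limits (rad/s): [2.57, 2.57, 3.14, 3.14, 3.14, 3.14].

## Interface

Orientations are given as a rotation vector (axis times angle).
In Python, from workcell import bot gives the robot as it stands.
- The arm moves only by the tool servo_tool, never from a script. Its argument "series" is a list of rows, each a list of 7 numbers: the shift along the world's x, y, z in units of 0.15 m (1.0 is 0.15 m), then the turn, a rotation vector about the world's x, y, z in units of 180 degrees (1.0 is 180 degrees), then the closure, from 0 (fully open) to 1 (shut). A call has 1 to 20 rows; each row is the pose to reach, as a shift and turn from the pose commanded when the call began, turning the shorter way round; what a row does not reach only later rows make up. A row lasts 1/10 s, in which the tool goes at most 50 mm and 8.59 degrees, less where a joint would pass 70% of its speed; a pose out of reach is approached as far as the arm can. A call with a number of a shift or a turn outside -1 to 1 is refused whole. A call with a gripper value outside its range is refused whole. The fingers move at their own pace and stop on an object; "newtons" is the grip in N (left out, the last holds). Time passes only in rows, so rows that repeat a pose let the fingers close. It gives the time, the measured TCP pose, the force, the opening and the grip force at its end, in the units of the state.
- bot.read_state(): the state, without advancing time (a new reading comes with each control period).
- bot.read_camera(name): name is "side" or "top" or "wrist"; returns the picture (384x512x3 uint8, red, green, blue); there is no depth.
- bot.camera_info(name): a dict with "vertical_fov" (degrees; the focal length in pixels is half the picture's height over the tangent of half this angle, whatever the lens; pixels are square), "cx", "cy" (the principal point, pixels), "R" (3x3) and "t" (3): a world point X has camera coordinates R X + t. Camera axes: x right, y down, z forward; pixel columns grow to the right and rows downward; lengths in m; the calibration is good to about 2 mm. A picture is of the moment at which its call begins: read the wrist's pose just before it. camera_info takes no time and is no camera call; for the wrist camera it gives the pose at the moment of the call.
- bot.finish_job(): hands the job in; it is judged then, once.
Trained networks look in the newest picture that a camera, given by its name, has taken for a name from the list of things; names that differ only in an ending like _2 or _b are one class to them, and where a whole thing is asked for, a point or a joint stands for the part that bears it (a point fixed in the world has none). Each returns a list of dicts, best first, with "score" (0 to 1); they miss things now and then, are a little off and sometimes report something else, mostly with a low value. They report only what shows in the picture. A call takes as long as a camera call. They do not tell look-alikes from the thing itself.
- bot.recognise(target, camera): "box" ([left, top, right, bottom] as shares, 0 to 1, of the picture: columns of its width, rows of its height, round what is visible of it).
- bot.trace(target, camera): "mask" (384x512 bool, what is visible of it) and "box" ([left, top, right, bottom] as shares, 0 to 1, of the picture: columns of its width, rows of its height, round what is visible of it).
- bot.mark_of(target, camera): "at" ([row, column] as shares, 0 to 1, of the picture: columns of its width, rows of its height: a listed point, or the origin of a listed thing).
The state is a dict: "time": time; "q": joint angles; "joint_vel": joint speeds; "joint_torque": joint torques, N m; "tool_pos": TCP position; "tcp_rot": TCP orientation; "wrist_force": force on the tool from outside, world axes, zero at the start; "torque": the same for the moment, N m; "width": opening from 0.0 (shut) to 1.0 (fully open); "grip_force": force on a finger pad.
Only numpy, scipy, OpenCV 4.12 (cv2) and the standard library are available. Lean on these libraries where they do the work, as an engineer would, in place of code of your own. Each camera call takes 0.05 s, during which the arm holds its last target. There are 200 camera calls.

## Task

One of the four storage tins on the board is not properly shut. Press down near the edge of one lid after another until you find the lid that rocks, then press that lid down in the middle until it sits fully home and level. Only press: do not lift any lid, and leave the mug, the jar and the spoon alone.

Things in the scene. Friction and masses are not known exactly. Their poses are not given: they have to be found in the camera images.
- lid_a: flat round aluminium lid, 112 mm across, 160 g, one of four alike, each loose on a round steel tin in a row. Origin (all lids): centre of the underside of its 4 mm disc, +z up; it starts 98 mm above the table (flat top at 102 mm). In its middle a black button 28 mm across, 8 mm tall (top at 110 mm); a skirt hangs 18 mm down around the tin with about 4 mm play
- lid_b: lid like lid_a. The tins (103 mm across, about 150 mm apart) and the board under them are fixed. Three lids rest on their tin's rim, 40 to 50 mm from the centre, and stay level when pressed 40 mm from the centre. All four start level at the same height and look alike, so only pressing tells; names say nothing, as lids and tins are dealt anew each time
- lid_c: lid like lid_a. The lid that rocks (any of the four) is held up 5 mm over the rim of its 5 mm shorter tin by a stiff stopper, 20 mm across, under its middle. Pressed with 1 N or more at 40 mm from its centre it tips about 0.1 rad, that edge going down about 4 mm until it meets the rim; let go, it returns level (pressing the edge hard may sink the stopper 1 mm)
- lid_d: lid like lid_a. When the rocking lid is pressed in its middle with more than about 9 N (12 to 20 N is good) its stopper sinks and the lid goes down 5 mm until it rests on the rim all round; it stays down, its flat top then at 97 mm
- mug: steel mug, 80 mm across and 80 mm tall, standing beyond the board; origin: centre of its underside. To be left alone
- jar: glass jar with a white cap, 64 mm across and 95 mm tall, standing beyond the board; origin: centre of its underside. To be left alone
- spoon: wooden spoon, 160 mm long, lying beyond the board; origin near its middle, on the table. To be left alone
Not all that is in view belongs to the job. Leave any green or red look-alike of the lid_b alone.

How it is judged:
On the way:
1. a lid has been seen to rock (tipped by more than 0.06 rad by a press near its edge) (((angle between lid_a's own z axis and vertical above 0.06 rad and contact force between the fingers and lid_a above 0.2 N) or (angle between lid_b's own z axis and vertical above 0.06 rad and contact force between the fingers and lid_b above 0.2 N) or (angle between lid_c's own z axis and vertical above 0.06 rad and contact force between the fingers and lid_c above 0.2 N) or (angle between lid_d's own z axis and vertical above 0.06 rad and contact force between the fingers and lid_d above 0.2 N))), for 0.1 s.
At the end, for the whole second after the job is handed in: The lid that rocked has gone down onto its rim (at least 3.5 mm of its 5 mm), all four lids lie still and level within 0.025 rad on their tins, and mug, jar and spoon are within 20 mm of where they were ((height (world z) of lid_a between 0.09 and 0.0945 m or height (world z) of lid_b between 0.09 and 0.0945 m or height (world z) of lid_c between 0.09 and 0.0945 m or height (world z) of lid_d between 0.09 and 0.0945 m) and angle between each of lid_a, lid_b, lid_c, lid_d's own z axis and vertical below 0.025 rad and height (world z) of lid_a between 0.09 and 0.1 m and height (world z) of lid_b between 0.09 and 0.1 m and height (world z) of lid_c between 0.09 and 0.1 m and height (world z) of lid_d between 0.09 and 0.1 m and linear speed of each of lid_a, lid_b, lid_c, lid_d below 0.01 m/s and distance of each of mug, jar, spoon from where it was at the start of the episode below 0.02 m); the robot touches nothing.
It fails at once if a lid is lifted (its middle more than 8 mm above its starting height) (height (world z) of any of lid_a, lid_b, lid_c, lid_d above 0.106 m).
It fails at once if the mug, jar or spoon is moved by more than 20 mm (distance of any of mug, jar, spoon from where it was at the start of the episode above 0.02 m).
It also fails if it takes over 48 s, if anything falls off the work surface, if the arm or the gripper's body presses on something with over 40 N, if the wrist force passes 120 N, or if a joint passes its speed limit or range.

## Working session

There is one attempt and no reset: what is moved stays moved. The work goes in short steps, Python scripts to look and compute and a tool call to move; the robot and the scene stay as the last step left them, time stands still between calls to the robot, and variables do not carry over. Pictures are saved under pics/ and viewed, at most 10 in all, crops included, and the job is handed in when it is done.

Besides the shell and the picture viewer there is one more tool, called after "Call:" by a JSON object that holds its "name" and its "arguments". servo_tool: Moves the arm, as the interface text tells. Shifts and turns lie within -1 to 1; 1 stands for 0.15 m of shift or 180 degrees of turn. Its arguments: {"type":"object","properties":{"series":{"type":"array","items":{"type":"array","items":{"type":"number"}}},"newtons":{"type":"number"}},"required":["series"]}

```bash
mkdir -p pics
cat > h.py <<'E'
import numpy as np, cv2
from workcell import bot
def ray(cam,u,v):
    c=bot.camera_info(cam);R=np.array(c["R"]);t=np.array(c["t"])
    f=192/np.tan(np.radians(c["vertical_fov"])/2)
    return -R.T@t, R.T@np.array([(u-c["cx"])/f,(v-c["cy"])/f,1])
def at_z(cam,u,v,z):
    o,d=ray(cam,u,v);return o+d*(z-o[2])/d[2]
E
python3 - <<'E'
from h import *
a=bot.read_camera("top");b=bot.read_camera("side")
cv2.imwrite("pics/1.png",cv2.resize(np.vstack([a,b])[:,:,::-1],None,fx=.78,fy=.78))
for r in bot.mark_of("lid_a","top"): 
    v,u=np.array(r["at"])*[384,512]; print("mark",round(r["score"],2),u,v,at_z("top",u,v,.098).round(4))
for r in bot.trace("lid_a","top"):
    m=r["mask"].astype(np.uint8); M=cv2.moments(m,True); u,v=M["m10"]/M["m00"],M["m01"]/M["m00"]
    print("trace",round(r["score"],2),u,v,M["m00"],np.array(r["box"])*[512,384,512,384],at_z("top",u,v,.102).round(4))
for n in("mug","jar","spoon"):
    for r in bot.recognise(n,"top")[:2]: print(n,r["score"],np.array(r["box"])*[512,384,512,384])
s=bot.read_state();print(s["time"],s["tool_pos"],s["tcp_rot"],s["width"],s["wrist_force"])
E
```

```text
mark 0.91 328.8064 182.7072 [ 0.5314 -0.1858  0.098 ]
mark 0.9 155.904 194.91840000000002 [0.4955 0.2536 0.098 ]
mark 0.82 268.8 194.9952 [ 0.4984 -0.033   0.098 ]
mark 0.77 350.0032 116.81280000000001 [ 0.703  -0.2412  0.098 ]
mark 0.71 212.992 210.5088 [0.4575 0.1081 0.098 ]
mark 0.6 320.3072 257.5104 [ 0.3423 -0.1637  0.098 ]
trace 0.98 269.14944769330737 196.7485380116959 1539.0 [245.6064 174.4896 289.3824 219.1104] [ 0.4937 -0.0337  0.102 ]
trace 0.79 348.7122571001495 116.36397608370703 1338.0 [330.5984  92.3904 367.2064 137.3184] [ 0.7031 -0.237   0.102 ]
trace 0.75 317.7527675276753 258.20147601476015 1355.0 [300.3904 237.696  336.9984 277.5936] [ 0.3408 -0.1567  0.102 ]
trace 0.69 325.67554179566565 183.4860681114551 1615.0 [306.5856 167.3088 350.8224 207.0912] [ 0.529  -0.1771  0.102 ]
trace 0.66 213.41333333333333 204.78603174603174 1575.0 [188.416  185.5104 232.704  230.5152] [0.4718 0.107  0.102 ]
trace 0.62 154.35545628589662 196.29164007657945 1567.0 [132.4032 173.1072 175.616  215.808 ] [0.4918 0.2566 0.102 ]
jar 0.67 [280.5248 118.8864 304.5888 149.6832]
spoon 0.96 [209.5104 124.416  267.52   149.1072]
0.35 [ 0.28118569 -0.61343684  0.23096368] [-3.06878647e+00 -6.69832352e-01  1.75064271e-04] 1.0023827080748104 [-0.40883704 -0.74728055 -0.64241915]
```

View pics/1.png

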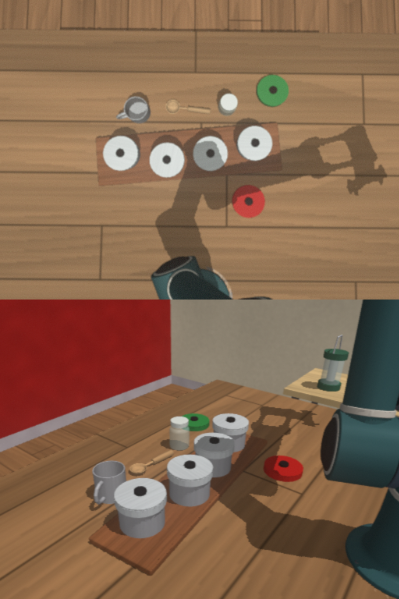

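The stacked picture shows four silver lids on the board, at full-resolution top pixels (154,196), (213,204), (269,196) and (327,183). It also shows two look-alikes off the board, red at (318,258) and green (349,115). The four on the board are the ones to use. I'll check them in a crop and use the black buttons for exact centres.

Run:
```python
from h import *
a=bot.read_camera("top")
g=a.max(2)
crop=cv2.resize(a[150:240,110:370,::-1],None,fx=3,fy=3,interpolation=cv2.INTER_CUBIC);cv2.imwrite("pics/2.png",crop)
for u0,v0 in [(154,196),(213,204),(269,196),(327,183)]:
    w=g[v0-11:v0+12,u0-11:u0+12]; m=(w<60).astype(np.uint8)
    n,l,s,c=cv2.connectedComponentsWithStats(m)
    i=1+np.argmax(s[1:,4]);u,v=c[i]+[u0-11,v0-11]
    print(s[i,2:],u.round(1),v.round(1),at_z("top",u,v,.108).round(4))
```

```text
Traceback (most recent call last):
ValueError: attempt to get argmax of an empty sequence
```

View pics/2.png

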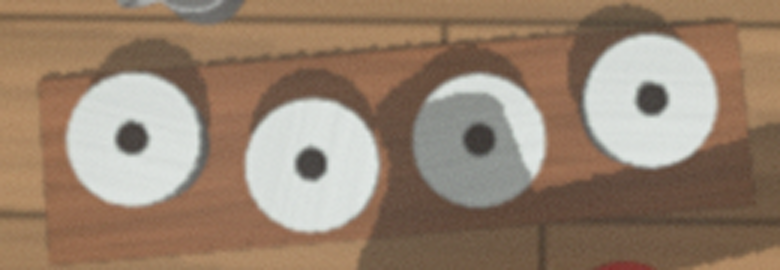

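Call:
{"name": "servo_tool", "arguments": {"series": [[0,0,0,0,0,0,1],[0,0,0,0,0,0,1]], "newtons": 30}}

```text
time: 0.6
tool_pos: [0.2813, -0.6136, 0.2313]
tcp_rot: [3.069, 0.67, -0.0]
wrist_force: [-0.4, -0.2, 0.8]
width: 0.69
grip_force: 0.0
```

The crop confirms four silver lids on the board. Their buttons are at full-resolution pixels (154,196), (213.7,204.7), (269.7,196.3) and (327.3,183).

Run:
```python
from h import *
g=bot.read_camera("top").max(2)
for u0,v0 in [(154,196),(214,205),(270,196),(327,183)]:
    w=np.clip(115-g[v0-7:v0+8,u0-7:u0+8].astype(float),0,50); M=cv2.moments(w)
    u,v=M["m10"]/M["m00"]+u0-7,M["m01"]/M["m00"]+v0-7
    print(round(u,1),round(v,1),M["m00"]/50,at_z("top",u,v,.108).round(4))
```

```text
153.5 195.5 54.02 [0.4933 0.2574 0.108 ]
213.3 204.1 51.14 [0.4732 0.1068 0.108 ]
269.3 196.1 78.48 [ 0.495 -0.034  0.108]
326.9 182.5 56.3 [ 0.531  -0.1792  0.108 ]
```

Call:
{"name": "servo_tool", "arguments": {"series": [[0.23,0.23,0,0,0,0,1],[0.46,0.46,0,0,0,0,1],[0.7,0.72,0,0,0,0,1],[0.7,1,0,0,0,0,1]]}}

```text
time: 1.05
tool_pos: [0.3896, -0.4627, 0.2314]
tcp_rot: [3.068, 0.672, 0.003]
wrist_force: [-0.0, -0.2, 0.6]
width: -0.001
grip_force: 0.0
```

Call:
{"name": "servo_tool", "arguments": {"series": [[0.23,0.23,0,0,0,0,1],[0.46,0.46,0,0,0,0,1],[0.7,0.72,0,0,0,0,1],[0.7,1,0,0,0,0,1],[0.7,1,0,0,0,0,1]]}}

```text
time: 1.55
tool_pos: [0.4921, -0.3086, 0.2311]
tcp_rot: [-3.065, -0.677, -0.0]
wrist_force: [0.0, -0.2, -0.5]
width: -0.002
grip_force: 0.0
```

Call:
{"name": "servo_tool", "arguments": {"series": [[0,0.3,-0.2,0,0,0,1],[0,0.6,-0.5,0,0,0,1],[0,0.9,-0.75,0,0,0,1],[0,0.9,-0.8,0,0,0,1],[0,0.9,-0.8,0,0,0,1]]}}

```text
time: 2.05
tool_pos: [0.4874, -0.1755, 0.1071]
tcp_rot: [-3.063, -0.673, 0.011]
wrist_force: [-0.6, -0.2, 0.4]
width: -0.003
grip_force: 0.0
```

Call:
{"name": "servo_tool", "arguments": {"series": [[0,0,-0.02,0,0,0,1],[0,0,-0.04,0,0,0,1],[0,0,-0.06,0,0,0,1],[0,0,-0.07,0,0,0,1],[0,0,-0.07,0,0,0,1],[0,0,-0.07,0,0,0,1]]}}

```text
time: 2.65
tool_pos: [0.4917, -0.1792, 0.1013]
tcp_rot: [3.069, 0.669, 0.001]
wrist_force: [0.1, -0.2, 1.6]
width: 0.0
grip_force: 0.3
```

Call:
{"name": "servo_tool", "arguments": {"series": [[0,0,-0.007,0,0,0,1],[0,0,-0.013,0,0,0,1],[0,0,-0.013,0,0,0,1]]}}

```text
time: 2.95
tool_pos: [0.4915, -0.1787, 0.099]
tcp_rot: [3.069, 0.67, 0.0]
wrist_force: [0.5, -0.7, 1.7]
width: 0.001
grip_force: 0.9
```

Call:
{"name": "servo_tool", "arguments": {"series": [[0,0,-0.007,0,0,0,1],[0,0,-0.013,0,0,0,1],[0,0,-0.013,0,0,0,1]]}}

```text
time: 3.25
tool_pos: [0.4916, -0.1788, 0.0986]
tcp_rot: [3.069, 0.67, 0.001]
wrist_force: [-4.2, 0.3, 10.9]
width: 0.003
grip_force: 5.9
```

Run:
```python
from h import *
b=bot.read_camera("side")
cv2.imwrite("pics/3.png",cv2.resize(b[110:280,80:340,::-1],None,fx=3,fy=3,interpolation=cv2.INTER_CUBIC))
s=bot.read_state();print(s["tool_pos"],s["wrist_force"])
```

```text
[ 0.4916194  -0.17877053  0.09860537] [-4.04712512  1.69622689 12.01209441]
```

View pics/3.png

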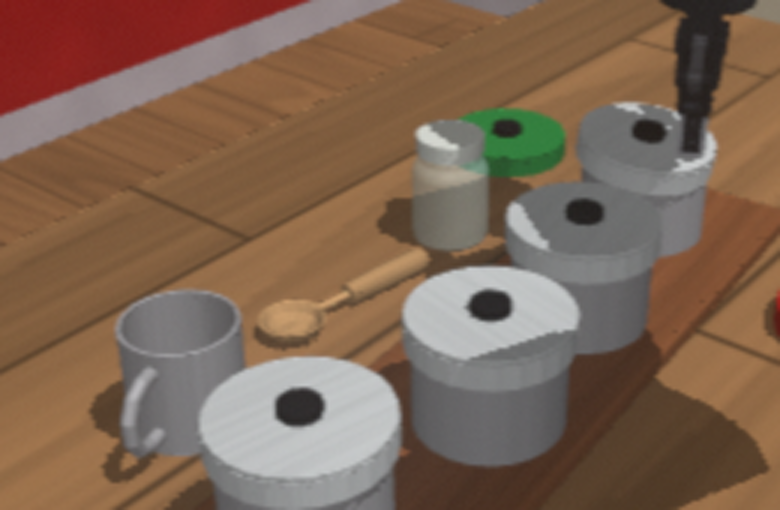

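The edge went down about 3 mm under only about 1.7 N, then met something stiff at 11 N, so this lid rocks. In the crop the finger is on the near edge of the far-right lid, around (692,150), and that side looks lower. Next I'll press the middle.

Call:
{"name": "servo_tool", "arguments": {"series": [[0,0,0.1,0,0,0,1],[0,0,0.2,0,0,0,1],[0.13,0,0.2,0,0,0,1],[0.265,0,0.2,0,0,0,1],[0.265,0,0.13,0,0,0,1],[0.265,0,0.11,0,0,0,1],[0.265,0,0.1,0,0,0,1],[0.265,0,0.09,0,0,0,1],[0.265,0,0.08,0,0,0,1],[0.265,0,0.08,0,0,0,1]]}}

```text
time: 4.3
tool_pos: [0.53, -0.1784, 0.1092]
tcp_rot: [-3.069, -0.67, 0.002]
wrist_force: [-1.2, 0.7, 3.0]
width: 0.006
grip_force: 1.7
```

Call:
{"name": "servo_tool", "arguments": {"series": [[0,0,-0.005,0,0,0,1],[0,0,-0.01,0,0,0,1],[0,0,-0.015,0,0,0,1],[0,0,-0.015,0,0,0,1]]}}

```text
time: 4.7
tool_pos: [0.5301, -0.1784, 0.1073]
tcp_rot: [-3.069, -0.67, 0.002]
wrist_force: [-4.0, 1.1, 6.7]
width: -0.003
grip_force: 3.1
```

Call:
{"name": "servo_tool", "arguments": {"series": [[0,0,-0.007,0,0,0,1],[0,0,-0.014,0,0,0,1],[0,0,-0.014,0,0,0,1]]}}

```text
time: 5.0
tool_pos: [0.5301, -0.1784, 0.1052]
tcp_rot: [-3.069, -0.67, 0.002]
wrist_force: [-4.1, 1.5, 6.3]
width: 0.003
grip_force: 3.1
```

Call:
{"name": "servo_tool", "arguments": {"series": [[0,0,-0.005,0,0,0,1],[0,0,-0.01,0,0,0,1],[0,0,-0.01,0,0,0,1]]}}

```text
time: 5.3
tool_pos: [0.5301, -0.1785, 0.105]
tcp_rot: [-3.069, -0.67, 0.002]
wrist_force: [-6.7, 1.8, 13.6]
width: 0.005
grip_force: 6.9
```

The lid sank about 5 mm and now stops stiffly at 0.105. I'll push slightly more, then retreat.

Call:
{"name": "servo_tool", "arguments": {"series": [[0,0,-0.006,0,0,0,1],[0,0,-0.006,0,0,0,1],[0,0,-0.006,0,0,0,1]]}}

```text
time: 5.6
tool_pos: [0.5302, -0.1785, 0.105]
tcp_rot: [-3.069, -0.67, 0.002]
wrist_force: [-9.5, 3.3, 18.2]
width: -0.002
grip_force: 9.3
```

Call:
{"name": "servo_tool", "arguments": {"series": [[0,0,0.1,0,0,0,1],[0,0,0.3,0,0,0,1],[0,0,0.6,0,0,0,1],[0,-0.3,0.9,0,0,0,1],[-0.3,-0.6,0.9,0,0,0,1],[-0.6,-0.9,0.9,0,0,0,1],[-0.6,-0.9,0.9,0,0,0,1]]}}

```text
time: 6.3
tool_pos: [0.4397, -0.3158, 0.2385]
tcp_rot: [3.067, 0.668, 0.002]
wrist_force: [-0.2, -0.7, 0.5]
width: 0.004
grip_force: 0.0
```

Run:
```python
from h import *
b=bot.read_camera("side")
cv2.imwrite("pics/4.png",cv2.resize(b[110:280,80:340,::-1],None,fx=3,fy=3,interpolation=cv2.INTER_CUBIC))
```

```text
(no output)
```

View pics/4.png

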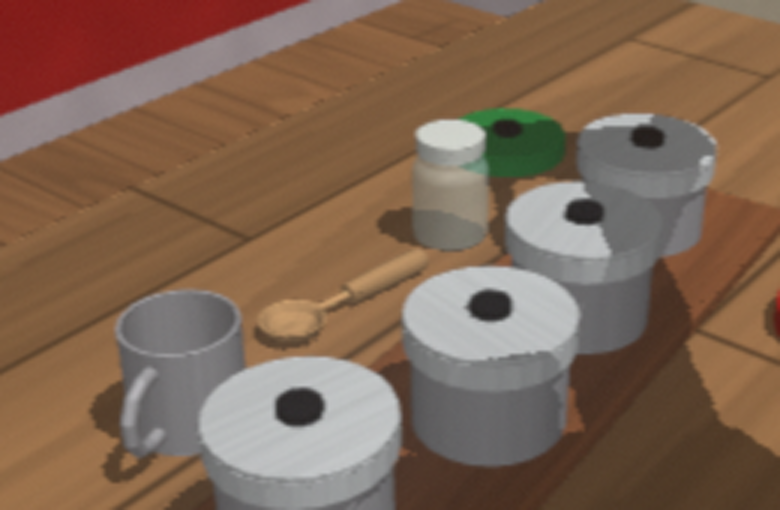

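The far-right lid, with its button now at (648,137), sits visibly lower and level. The others and the mug, jar and spoon are unchanged.

```bash
python3 -c "
from workcell import bot
print(bot.finish_job())"
```

```text
the job is handed in; nothing more can be done
None
```

The rightmost lid seen from the robot was the first I pressed: it rocked at its edge, so I pressed it in the middle and it sank about 5 mm to sit level on its rim; the other three lids, the mug, jar and spoon were not touched, and the job is handed in (no verdict was returned).

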